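Fit the gel comb to the cassette whose gap it matches

TASK

Three look-alike glass-plate gel cassettes are clamped in the casting stand, but only one was assembled with the gap that suits the green comb. Take the green comb from its rack and find that cassette by feel - the comb will not go into the narrow one and drops loosely into the wide one, while in the right one it slides down with a light steady drag - and leave it there pushed fully home, upright, with its bar resting on the cassette's side rails. Never force it, the glass cracks; leave the white comb and the other things on the bench alone.

Things in the scene. Friction and masses are not known exactly. Their poses are not given: they have to be found in the camera images.
- green_comb: Bright green plastic well comb hanging upright in the comb rack, 45 g. Origin: centre of the underside of its cross bar (the shoulder that lands on a cassette's rails); x thickness, y width, z up; alike both ways round. Bar 10 (x) x 74 (y) mm, z = 0 to 12. Blade below: 6 mm thick, 50 wide, toothed, down to z = -38; its last 14 mm taper to 2 mm thickness at the tips.
- comb_tab (a point): Grip point in the middle of the green comb's flat tab, 28 mm above the comb's origin. The tab is 10 mm thick (x), 40 wide (y) and reaches from 16 mm below to 14 mm above this point: grip it across x, from above, with the fingertips not over 25 mm below this point. Axes as the comb's.
- white_comb: A white comb of the same outline with a thinner blade (4 mm), in the other slot of the comb rack, 52 mm behind the green one; same origin. Not to be used.
- comb_rack: White table-like rack 104 (x) x 92 (y) x 46 mm high, top plate 7 mm thick, fixed; origin at the centre of its underside. Two slots 10 mm wide (x) and 59 mm long (y), at x = -26 (green comb) and x = +26 mm (white comb). A comb hangs in its slot with the bar on the rack's top.
- casting_stand: Grey casting stand, base 104 (x) x 272 (y) mm, fixed; origin at the centre of its underside, front (-x) toward the robot. It holds three cassettes side by side along y, 84 mm apart, each 78 wide (white side rails, rear and front glass plate), the middle one over the origin. The narrow, the matching and the wide one stand in the three bays in an order that changes every time.
- bay0 (a point): Left (+y) bay: point midway between the cassette's side rails, level with their tops (100 mm above the bench), at the middle of a fitting comb's thickness. Axes as the stand: x across the gap, y along it, z up. A comb that is home has its origin here and its y along this y. Rail tops: y = 31 to 39 mm either side. Plates 62 mm wide, tops 4 to 6 mm below this point, inner edges bevelled 3 mm.
- bay1 (a point): Middle bay, 84 mm to -y of bay0, same axes. In every cassette the rear plate (+x) is rigid, the front plate (-x) is held by spring clips and gives at most 2 mm. Matching cassette: gap 4.6 mm at rest, rear face at x = +3.0 mm, front face at -1.6; the clips push with 3 N, 5.6 N with the 6 mm blade in, so from about 20 mm above home the comb drags with 2 to 8 N all the way down.
- bay2 (a point): Right (-y) bay, 168 mm to -y of bay0, same axes. Narrow cassette: gap 2.5 mm, faces at x = +1.25 and -1.25 mm; the comb meets resistance already 31 to 24 mm above home and cannot go in; pushing on only wedges it. Wide cassette: gap 10 mm, faces at +5 and -5 mm; no drag until the bar lands on the rails. A push of 10 N is enough anywhere; twice that wedges the glass dangerously.
- plate_p (a joint): How far the sprung front plate of the matching cassette is pushed out, in m: 0 at rest, about 0.0014 with the green comb's blade between the plates. It does not tell in which bay that cassette stands.
- tub_small: White lidded tub, 52 mm across and 70 high, behind the stand; bystander, origin at the centre of its underside.
- dropper_bottle: Small white dropper bottle, 27 mm across and 86 high, behind the stand; bystander, origin at the centre of its underside.
- marker: Green marker lying in front of the stand, 135 mm long; bystander, origin at the middle of its underside.
- petri_dish: Covered dish 67 mm across and 14 high, in front of the stand; bystander, origin at the centre of its underside.
- petri_dish2: A second such dish, to the right of the first; bystander, same origin.
Things that resemble listed ones, but are neither listed nor needed, are in the scene too. Several things have the shape of the green_comb; the one meant has the colours described above.

How it is judged:
By the outcome, as a careful person would: the job done as asked, in the order asked, and still so for the second after the job is handed in, with the robot touching nothing.
It also fails if it takes over 58 s, if anything falls off the work surface, if the arm or the gripper's body presses on something with over 40 N, if the wrist force passes 120 N, or if a joint passes its speed limit or range.

ROBOT

A 7-joint arm with a two-finger parallel gripper is mounted at the origin on a cart in front of the work surface, level with it; the furniture and walls round the work are solid. World frame = base frame: x ahead of the robot, y to its left, z up, the work surface at z = 0. Lengths are in mm, angles in rad, forces in N, time in s.
With the tool pointing down it reaches from about 400 to 875 mm from the base axis. Payload 4.4 kg.
Tool frame: the origin (TCP) lies at the very end of the fingers, on their centre line; the grasp point (between the pads) lies 19 mm behind it; z points along the fingers, y is the line along which they close (so a half turn about z gives the same grasp; the last joint's range is limited). The gripper opens to 85 mm and grips with 20 to 120 N. Pads are 22 mm wide; open, the fingers measure 114 mm over their backs; the gripper's body (76 mm by 85 mm) begins 54 mm behind the grasp point. The pads swing forward as they close: fully open they stand 13 mm farther back than shut.
Start: joints at [1.251, 0.628, 0.038, 1.517, -0.027, 0.996, -0.02], TCP at [163.232, -629.184, 231.313] pointing down, gripper open.
Joint ranges: [-3.06, 3.06], [-0.37, 2.12], [-1.25, 1.32], [0.18, 2.47], [-1.1, 4.24], [0.23, 1.98], [-2.94, 2.94]. Speed limits (rad/s): [2.57, 2.57, 3.14, 3.14, 3.14, 3.14, 3.14].

INTERFACE

Orientations are given as [roll, pitch, yaw] about the fixed x, y, z axes, in that order (R = Rz(yaw) Ry(pitch) Rx(roll)).
In Python, from cell import read_state, get_image, camera_info, finish_job gives the robot as it stands.
- The arm moves only by the tool play_rows, never from a script. Its argument "deltas" is one flat list of numbers, 7 for each row, row after row: the shift along the tool's x, y, z in mm, then the turn, a rotation vector about the tool's x, y, z in rad, then the opening, from 0 (shut) to 1 (fully open). In form: [dx, dy, dz, ax, ay, az, grip, dx, dy, dz, ax, ay, az, grip, ...]. A call has 1 to 10 rows; each row is the pose to reach, as a shift and turn from the pose commanded when the call began, along the tool's axes at that moment; what a row does not reach only later rows make up. A row lasts 1/8 s, in which the tool goes at most 62.5 mm and 10.7 degrees, less where a joint would pass 70% of its speed; a pose out of reach is approached as far as the arm can. A call with a gripper value outside its range is refused whole. The fingers move at their own pace and stop on an object; the grip force is fixed at half the most. Time passes only in rows, so rows that repeat a pose let the fingers close. It gives the time, the measured TCP pose, the force, the opening and the grip force at its end, in the units of the state.
- read_state(): the state, without advancing time (a new reading comes with each control period).
- get_image(name): name is "scene" or "top" or "wrist"; returns the picture (384x512x3 uint8, red, green, blue); there is no depth.
- camera_info(name): a dict with "fx", "fy", "cx", "cy" (pixels), "distortion" ([k1, k2, p1, p2, k3] as OpenCV has them; the pictures are not rectified), "T" (4x4, takes a point from camera to world coordinates). Camera axes: x right, y down, z forward; pixel columns grow to the right and rows downward; lengths in mm; the calibration is good to about 2 mm. A picture is of the moment at which its call begins: read the wrist's pose just before it. camera_info takes no time and is no camera call; for the wrist camera it gives the pose at the moment of the call.
- finish_job(): hands the job in; it is judged then, once.
The state is a dict: "clock": time; "qpos": joint angles; "qd": joint speeds; "tau": joint torques, N m; "eef_pos": TCP position; "tool_rot": TCP orientation; "force": force on the tool from outside, world axes, zero at the start; "torque": the same for the moment, N m; "width": finger opening in mm; "gripper_force": force on a finger pad.
Only numpy, scipy, OpenCV 4.12 (cv2) and the standard library are available. Lean on these libraries where they do the work, as an engineer would, in place of code of your own. Each camera call takes 0.05 s, during which the arm holds its last target. There are 200 camera calls.

## Working session

There is one attempt and no reset: what is moved stays moved. The work goes in short steps, Python scripts to look and compute and a tool call to move; the robot and the scene stay as the last step left them, time stands still between calls to the robot, and variables do not carry over. Pictures are saved under pics/ and viewed, at most 10 in all, crops included, and the job is handed in when it is done.

Besides the shell and the picture viewer there is one more tool, called after "Emit:" as name(argument=value, ...) on one line, values as JSON. play_rows: Moves the arm, as the interface text tells. Its arguments: {"type":"object","properties":{"deltas":{"type":"array"}},"required":["deltas"]}

```bash
mkdir -p pics
python3 - <<'E'
from cell import *
import cv2,numpy as np
s=read_state();print(s['clock'],s['eef_pos'],s['tool_rot'],s['width'])
ims=[]
for n in ("scene","top"):
    im=get_image(n);cv2.imwrite(f'pics/{n}0.png',im[:,:,::-1]);i=camera_info(n);print(n,i)
E
```

```text
0.0 [ 163.07857912 -628.55352161  230.38500234] [-3.13967299e+00  1.19627155e-06  2.53781439e-01] 85.54292350121162
scene {'fx': 393.93121458766393, 'fy': 393.93121458766393, 'cx': 252.8767212170075, 'cy': 196.18792841213346, 'distortion': array([0.03212723, 0.        , 0.        , 0.        , 0.        ]), 'T': array([[-6.18820170e-01, -4.95976076e-01,  6.09154603e-01,
        -1.82416011e+02],
       [-7.85403528e-01,  3.76589897e-01, -4.91244693e-01,
         8.72616670e+02],
       [ 1.42441459e-02, -7.82424298e-01, -6.22582783e-01,
         8.14932351e+02],
       [ 0.00000000e+00,  0.00000000e+00,  0.00000000e+00,
         1.00000000e+00]])}
top {'fx': 441.02134542684814, 'fy': 441.02134542684814, 'cx': 254.31707023598966, 'cy': 194.1297108448926, 'distortion': array([0.0257239, 0.       , 0.       , 0.       , 0.       ]), 'T': array([[ 8.04468845e-03, -9.93067110e-01,  1.17273173e-01,
         3.85346928e+02],
       [-9.99945079e-01, -7.20118525e-03,  7.61458376e-03,
         3.21956093e+02],
       [-6.71728685e-03, -1.17327989e-01, -9.93070502e-01,
         1.45015021e+03],
       [ 0.00000000e+00,  0.00000000e+00,  0.00000000e+00,
         1.00000000e+00]])}
```

View pics/scene0.png

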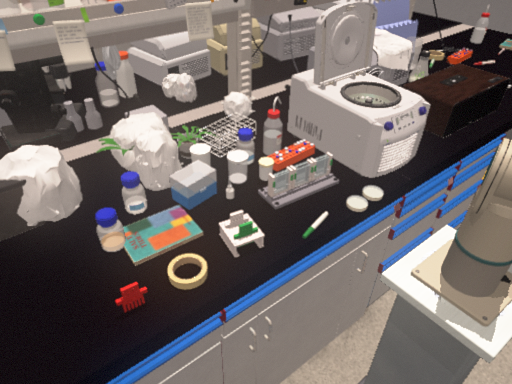

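View pics/top0.png

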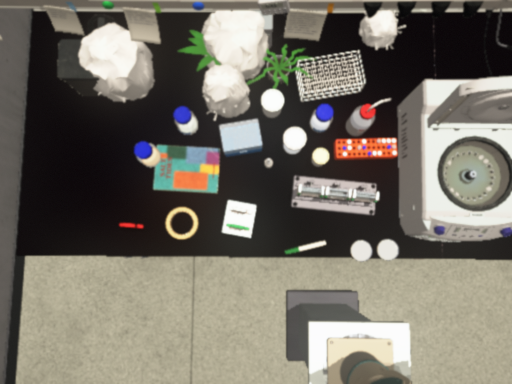

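The scene view shows the rack with the green comb at (244,229) and the white comb at (236,218), the stand at (300,178), and a red comb at (131,296). In the top view the green comb is at (238,227), the white comb at (238,211), the red comb at (131,225) and the stand at (335,195). The comb candidates are green, white and red. The green one in the rack's front slot fits the description, and I'll confirm it in a crop.

```bash
cat > h.py <<'E'
from cell import *
import cv2,numpy as np
def ray(n,px,info=None):
    i=info or camera_info(n);K=np.array([[i['fx'],0,i['cx']],[0,i['fy'],i['cy']],[0,0,1]])
    u=cv2.undistortPoints(np.array(px,float).reshape(-1,1,2),K,np.array(i['distortion'])).reshape(-1,2)
    d=np.c_[u,np.ones(len(u))]@i['T'][:3,:3].T
    return i['T'][:3,3],d
def onz(n,px,z,info=None):
    o,d=ray(n,px,info);return o+d*((z-o[2])/d[:,2])[:,None]
def rect(m):
    cs=cv2.findContours(m.astype(np.uint8),0,2)[0];c=max(cs,key=cv2.contourArea);return cv2.minAreaRect(c),cv2.contourArea(c)
E
python3 - <<'E'
from h import *
t=cv2.imread('pics/top0.png');s=cv2.imread('pics/scene0.png')
hsv=cv2.cvtColor(t,cv2.COLOR_BGR2HSV)
g=cv2.inRange(hsv,(45,90,50),(80,255,255));m=np.zeros_like(g);m[190:245,215:265]=1
r,a=rect((g>0)&(m>0));print('green',r,a,onz('top',[r[0]],55))
w=(hsv[:,:,2]>120)&(m>0);r,a=rect(w);print('rack',r,a);b=onz('top',cv2.boxPoints(r),46);print(b.round(),b.mean(0))
print('stand corners', onz('top',[[293,177],[380,184],[376,215],[291,207]],20).round())
print('stand mid',onz('top',[[335,194]],90))
A=cv2.resize(t[170:260,215:400],None,fx=4,fy=4,interpolation=2);B=cv2.resize(s[130:260,205:345],None,fx=1.85,fy=1.85,interpolation=2)
A=A[:,:740];C=np.zeros((600,740,3),np.uint8);C[:360]=A;B=cv2.resize(B,(259,240));C[360:,:259]=B
cv2.imwrite('pics/c1.png',C)
E
```

```text
green ((237.1346435546875, 226.32693481445312), (20.39607810974121, 2.1572775840759277), 11.309932708740234) 20.5 [[447.30790472 386.10140891  55.        ]]
rack ((238.8400115966797, 218.37998962402344), (30.768299102783203, 34.25656509399414), 10.30484676361084) 989.0
[[428. 439.  46.]
 [536. 421.  46.]
 [519. 324.  46.]
 [411. 342.  46.]] [473.27481387 381.40287436  46.        ]
stand corners [[612. 207.  20.]
 [590. -77.  20.]
 [489. -61.  20.]
 [513. 213.  20.]]
stand mid [[548.18712608  82.33524846  90.        ]]
```

View pics/c1.png

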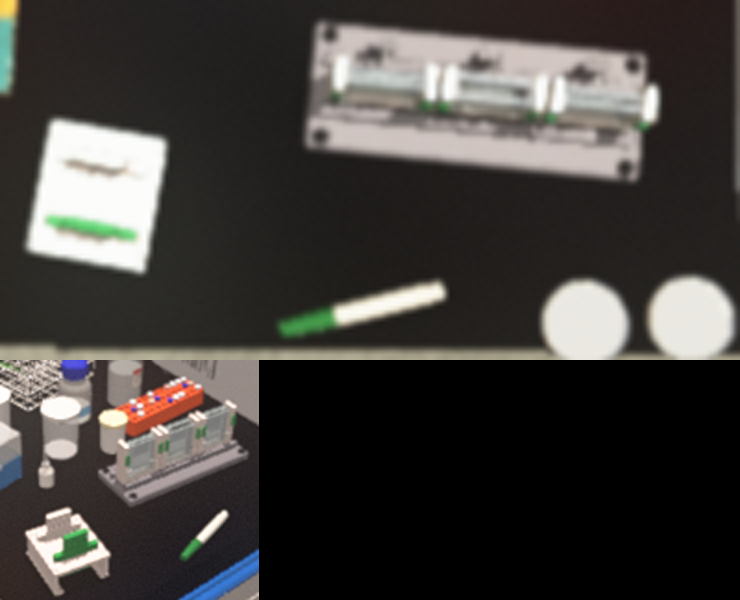

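The crop confirms it: the front-slot comb is bright green and the rear one is white. The rack is near (473,381) with yaw about -0.17, and the stand is near (550,70) with yaw about -0.08. I'll raise the arm and come round in front of the centrifuge.

Emit:
play_rows(deltas=[0,0,-62,0,0,0,1,40,-43,-120,0,0,0,1,80,-86,-175,0,0,-0.1,1,120,-130,-180,0,0,-0.2,1,165,-178,-180,0,0,-0.3,1,210,-226,-180,0,0,-0.4,1,254,-274,-180,0,0,-0.5,1,286,-327,-180,0,0,-0.6,1,318,-380,-180,0,0,-0.7,1,350,-433,-180,0,0,-0.8,1])

```text
clock: 1.35
eef_pos: [383.0, -154.0, 411.2]
tool_rot: [3.141, 0.0, 1.057]
force: [1.1, -0.5, 0.4]
width: 85.3
gripper_force: 0.0
```

Run:
```python
from h import *
s=read_state();print(s['clock'],s['eef_pos'],s['tool_rot'],s['qpos'])
```

```text
1.35 [ 383.00908953 -154.04164341  411.20975024] [3.14135779e+00 8.43156247e-05 1.05697135e+00] [ 0.62747846  0.10548962 -0.35073894  1.82044463  0.03865032  1.22206851
 -0.24849571]
```

Emit:
play_rows(deltas=[55,-8,0,0,0,-0.1,1,110,-16,0,0,0,-0.2,1,165,-24,0,0,0,-0.3,1,205,-30,0,0,0,-0.4,1,238,-34,0,0,0,-0.43,1,238,-34,0,0,0,-0.43,1,238,-34,0,0,0,-0.43,1])

```text
clock: 2.22
eef_pos: [470.5, 66.7, 410.9]
tool_rot: [-3.141, 0.001, 1.483]
force: [-0.1, -0.2, -0.5]
width: 85.6
gripper_force: 0.0
```

Run:
```python
from h import *
import pickle
s=read_state();print(s['clock'],s['eef_pos'],s['tool_rot'],s['qd'].round(3))
i=camera_info('wrist');im=get_image('wrist');print(i)
cv2.imwrite('pics/w1.png',im[:,:,::-1]);pickle.dump(i,open('w1.pkl','wb'))
```

```text
2.225 [470.53998389  66.6673699  410.90365918] [-3.14059897e+00  1.05188062e-03  1.48286679e+00] [ 0.014 -0.01   0.009  0.003  0.001  0.001 -0.001]
{'fx': 268.00631634285713, 'fy': 268.00631634285713, 'cx': 257.4907316473838, 'cy': 197.4465127747896, 'distortion': array([-0.06170417,  0.        ,  0.        ,  0.        ,  0.        ]), 'T': array([[ 9.96052289e-01, -8.50321553e-02, -2.54827513e-02,
         4.78246739e+02],
       [-8.87657712e-02, -9.56330245e-01, -2.78483573e-01,
         1.36503638e+02],
       [-6.89867366e-04,  2.79646196e-01, -9.60102874e-01,
         5.53435893e+02],
       [ 0.00000000e+00,  0.00000000e+00,  0.00000000e+00,
         1.00000000e+00]])}
```

View pics/w1.png

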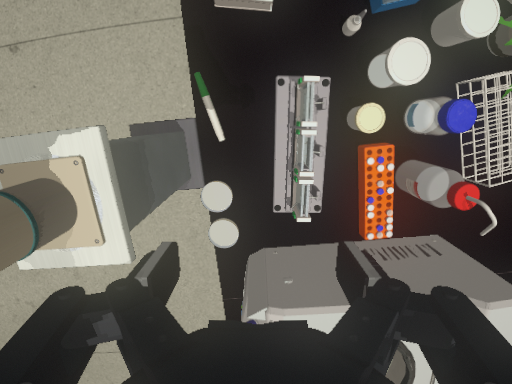

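The wrist view shows the stand upright in the picture, with rail tops in the column of white patches at about (310,79), (309,128), (307,172) and (303,217). I'll measure those now.

Run:
```python
from h import *
import pickle
i=pickle.load(open('w1.pkl','rb'));im=cv2.imread('pics/w1.png');hsv=cv2.cvtColor(im,cv2.COLOR_BGR2HSV)
m=((hsv[:,:,2]>225)&(hsv[:,:,1]<30)).astype(np.uint8);k=np.zeros_like(m);k[70:225,285:328]=1;m*=k
n,l,st,c=cv2.connectedComponentsWithStats(m)
for j in range(1,n):
    if st[j,4]>5: print(st[j],c[j].round(1),onz('w',[c[j]],100,i)[0].round(1))
b=((hsv[:,:,2]>75)&(hsv[:,:,1]<90)).astype(np.uint8);k[:]=0;k[68:225,268:335]=1
r,a=rect(b*k);B=cv2.boxPoints(r);print(r,a);P=onz('w',B,12,i);print(P.round(1),P.mean(0))
cv2.imwrite('pics/w1c.png',cv2.resize(im[65:230,260:340],None,fx=3.6,fy=3.6,interpolation=2))
```

```text
[305  77  14   3  42] [311.5  78. ] [568.7 193.3 100. ]
[303 123  13   3  39] [309. 124.] [561.6 122.6 100. ]
[302 131  14   3  42] [308.5 132. ] [560.3 109.8 100. ]
[300 173  13   3  39] [306. 174.] [553.2  39.5 100. ]
[300 180  13   4  51] [305.9 181.5] [552.4  26.3 100. ]
[298 219  12   2  24] [303.5 219.5] [545.4 -43.8 100. ]
((299.18463134765625, 147.67691040039062), (54.360618591308594, 146.77366638183594), 3.1798300743103027) 7069.0
[[482.  -71.8  12. ]
 [520.3 218.8  12. ]
 [622.2 205.3  12. ]
 [599.  -89.4  12. ]] [555.8688857   65.75970128  12.        ]
```

View pics/w1c.png

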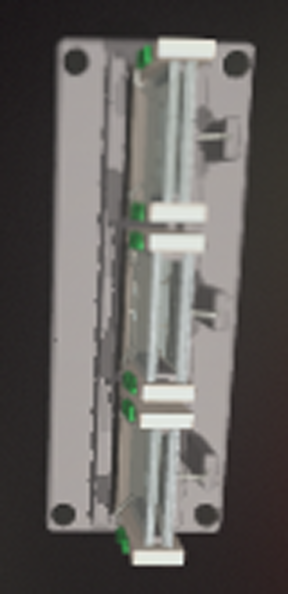

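Emit:
play_rows(deltas=[-17,25,50,0,0,0,1,-34,50,100,0,0,0,1,-51,75,151,0,0,0,1,-51,75,151,0,0,0,1,-51,75,151,0,0,0,1])

```text
clock: 2.9
eef_pos: [541.1, 10.2, 261.1]
tool_rot: [3.141, -0.0, 1.483]
force: [0.3, 1.3, 1.4]
width: 85.4
gripper_force: 0.0
```

Run:
```python
from h import *
import pickle
s=read_state();print(s['clock'],s['eef_pos'],s['tool_rot'],s['qd'].round(3))
i=camera_info('wrist');im=get_image('wrist')[:,:,::-1]
cv2.imwrite('pics/w2.png',im);pickle.dump(i,open('w2.pkl','wb'))
px=[]
o=i['T'][:3,3];R=i['T'][:3,:3];K=np.array([[i['fx'],0,i['cx']],[0,i['fy'],i['cy']],[0,0,1]])
P=np.array([[565.1,158,100],[556.8,74.7,100],[548.9,-8.7,100]])
p=cv2.projectPoints((P-o)@R,np.zeros(3),np.zeros(3),K,i['distortion'])[0][:,0];print(p)
hsv=cv2.cvtColor(im,cv2.COLOR_BGR2HSV)
m=((hsv[:,:,2]>215)&(hsv[:,:,1]<40)).astype(np.uint8)
k=np.zeros_like(m);k[:,int(p[:,0].min())-35:int(p[:,0].max())+35]=1;m*=k
n,l,st,c=cv2.connectedComponentsWithStats(m)
for j in range(1,n):
    if 20<st[j,4]<400: print(st[j],c[j].round(1),onz('w',[c[j]],100,i)[0].round(1))
x0,x1=int(p[:,0].min())-50,int(p[:,0].max())+50;y0,y1=0,300
cv2.imwrite('pics/w2c.png',cv2.resize(im[y0:y1,x0:x1],None,fx=2,fy=2,interpolation=2));print(x0,y0)
```

```text
2.9 [541.14972699  10.17940321 261.11242816] [ 3.14101360e+00 -4.50585611e-04  1.48278356e+00] [-0.011 -0.033 -0.017 -0.011  0.001 -0.002 -0.   ]
[[266.41766352  41.28278533]
 [265.05831106 124.34906608]
 [264.13853129 197.59078601]]
[255   0  25   8 182] [267.3   3.2] [569.  193.6 100. ]
[255  33  24  48 330] [267.5  68.2] [564.1 131.9 100. ]
[270  33   4  14  49] [271.7  40. ] [570.6 158.8 100. ]
[255  87  23   7 161] [266.  90.] [560.7 110.3 100. ]
[258  96   3  56  91] [258.5 125.5] [549.5  74.1 100. ]
[255 153  22   7 130] [264.3 156.4] [553.1  39.7 100. ]
[255 165  21  38 238] [266.5 174.5] [553.9  18.7 100. ]
[255 223  20   5 100] [264.5 225. ] [546.5 -43.4 100. ]
214 0
```

View pics/w2c.png

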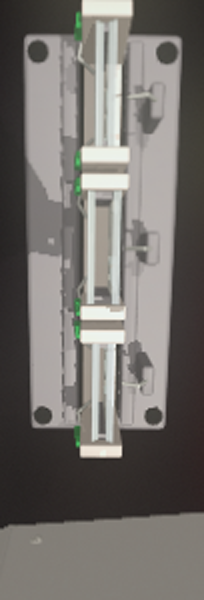

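Run:
```python
from h import *
import pickle
i=pickle.load(open('w2.pkl','rb'));im=cv2.imread('pics/w2.png').astype(int).sum(2)//3
for r0 in (30,40,50,60,115,125,135,180,190,200,208):
    X=onz('w',[[251,r0],[281,r0]],95,i);
    print(r0,X[0,:2].round(1),((X[1]-X[0])/30)[0].round(3),im[r0-1:r0+2,251:282].mean(0).astype(int).tolist())
```

```text
30 [550.3 171.6] 1.035 [142, 117, 136, 153, 149, 125, 120, 118, 120, 120, 136, 207, 205, 202, 188, 102, 131, 175, 197, 200, 200, 178, 139, 139, 121, 98, 99, 124, 159, 169, 169]
40 [549.4 161.9] 1.042 [149, 111, 93, 71, 68, 145, 156, 156, 156, 155, 154, 216, 208, 207, 196, 146, 159, 198, 209, 212, 223, 232, 231, 199, 80, 93, 104, 129, 162, 170, 170]
50 [548.5 152.2] 1.049 [169, 116, 94, 72, 71, 146, 157, 157, 157, 156, 159, 220, 208, 207, 193, 148, 179, 207, 211, 211, 224, 233, 225, 177, 82, 92, 111, 140, 162, 163, 148]
60 [547.6 142.4] 1.056 [169, 115, 95, 72, 73, 154, 157, 157, 157, 157, 162, 219, 209, 207, 187, 149, 180, 211, 212, 214, 229, 235, 222, 136, 87, 97, 116, 152, 171, 171, 165]
115 [542.3  86. ] 1.104 [106, 95, 86, 68, 80, 156, 166, 220, 209, 209, 184, 156, 156, 156, 156, 156, 155, 137, 145, 180, 206, 206, 205, 125, 101, 101, 131, 144, 137, 132, 126]
125 [541.2  75.3] 1.113 [104, 95, 85, 66, 84, 155, 168, 221, 213, 209, 177, 154, 155, 155, 155, 154, 153, 144, 147, 188, 206, 205, 212, 95, 110, 121, 151, 154, 155, 156, 146]
135 [540.2  64.4] 1.123 [104, 94, 82, 65, 84, 155, 173, 218, 212, 209, 172, 153, 153, 154, 153, 154, 151, 134, 174, 210, 214, 208, 202, 83, 101, 138, 171, 170, 167, 159, 161]
180 [535.3  12.7] 1.173 [168, 103, 75, 64, 104, 152, 151, 151, 149, 196, 213, 210, 193, 151, 147, 161, 190, 214, 215, 224, 216, 75, 78, 95, 144, 173, 172, 171, 120, 119, 101]
190 [534.1   0.6] 1.186 [153, 94, 73, 62, 108, 151, 150, 150, 146, 207, 212, 210, 186, 150, 143, 155, 200, 213, 211, 228, 168, 72, 83, 94, 160, 169, 170, 160, 159, 150, 137]
200 [532.9 -11.8] 1.199 [114, 95, 72, 59, 109, 145, 143, 137, 133, 212, 211, 208, 161, 127, 127, 140, 192, 208, 208, 233, 123, 71, 83, 104, 162, 171, 174, 177, 180, 159, 170]
208 [531.9 -21.8] 1.209 [160, 113, 151, 120, 128, 126, 127, 127, 129, 213, 207, 204, 128, 86, 87, 116, 191, 199, 204, 187, 134, 130, 111, 122, 168, 173, 175, 178, 181, 150, 178]
```

The picture shows three gaps: the middle one is clearly widest (about 10 mm), the right one about 4 mm and the left about 2 mm. I'll test by feel in the right bay first. Its origin is at about (549,-8.6), yaw -0.093. Next is the comb.

Emit:
play_rows(deltas=[60,-29,0,0,0,0,0.4,120,-58,0,0,0,0.04,0.4,180,-87,0,0,0,0.08,0.4,237,-116,0,0,0,0.083,0.4,237,-116,0,0,0,0.083,0.4,237,-116,0,0,0,0.083,0.4])

```text
clock: 3.7
eef_pos: [446.1, 257.6, 261.9]
tool_rot: [3.139, -0.001, 1.404]
force: [0.7, -0.2, 0.4]
width: 33.8
gripper_force: 0.0
```

Run:
```python
from h import *
import pickle
s=read_state();print(s['clock'],s['eef_pos'],s['tool_rot'],s['width'],s['qd'].round(3))
i=camera_info('wrist');im=np.ascontiguousarray(get_image('wrist')[:,:,::-1])
cv2.imwrite('pics/w3.png',im);pickle.dump(i,open('w3.pkl','wb'))
hsv=cv2.cvtColor(im,cv2.COLOR_BGR2HSV)
g=cv2.inRange(hsv,(45,90,40),(85,255,255))
n,l,st,c=cv2.connectedComponentsWithStats(g)
for j in range(1,n):
    if st[j,4]>60:
        r,a=rect(l==j);B=cv2.boxPoints(r);print(st[j],r,a)
        for z in (58,88): print(z,onz('w',B,z,i).round(1).tolist(),onz('w',[r[0]],z,i).round(1))
cv2.imwrite('pics/w3c.png',cv2.resize(im[60:300,150:380],None,fx=2.5,fy=2.5,interpolation=2))
```

```text
3.7 [446.06130266 257.60027458 261.91357218] [ 3.13894259e+00 -1.32833816e-03  1.40365493e+00] 33.82371904405315 [0.045 0.013 0.043 0.009 0.013 0.005 0.009]
[321   0  40   4  96] ((340.5, 1.5), (3.0, 39.0), 90.0) 54.5
58 [[554.4, 448.1, 58.0], [599.5, 441.9, 58.0], [599.2, 438.7, 58.0], [554.0, 445.0, 58.0]] [[576.7 443.3  58. ]]
88 [[546.1, 437.6, 88.0], [587.4, 431.9, 88.0], [587.0, 429.0, 88.0], [545.8, 434.7, 88.0]] [[566.5 433.2  88. ]]
[236  40  10  47 437] ((240.5, 63.0), (46.0, 9.0), 90.0) 383.5
58 [[450.3, 421.5, 58.0], [460.7, 419.7, 58.0], [451.6, 369.0, 58.0], [440.9, 370.8, 58.0]] [[451.  395.6  58. ]]
88 [[451.1, 413.2, 88.0], [460.6, 411.6, 88.0], [452.2, 365.3, 88.0], [442.4, 367.0, 88.0]] [[451.6 389.6  88. ]]
[238  89   8  15 117] ((241.5, 96.0), (14.0, 7.0), 90.0) 96.0
58 [[442.6, 367.0, 58.0], [451.0, 365.6, 58.0], [448.1, 349.5, 58.0], [439.6, 350.9, 58.0]] [[445.4 358.3  58. ]]
88 [[444.0, 363.5, 88.0], [451.7, 362.2, 88.0], [449.0, 347.5, 88.0], [441.3, 348.8, 88.0]] [[446.5 355.5  88. ]]
[207 191  21  30 275] ((216.50003051757812, 205.00001525878906), (29.96331024169922, 9.838698387145996), 63.43495178222656) 241.5
58 [[374.9, 244.4, 58.0], [387.9, 248.4, 58.0], [398.0, 208.1, 58.0], [384.7, 203.8, 58.0]] [[386.4 226.5  58. ]]
88 [[382.2, 251.5, 88.0], [394.0, 255.2, 88.0], [403.3, 218.3, 88.0], [391.1, 214.4, 88.0]] [[392.6 235.1  88. ]]
```

View pics/w3c.png

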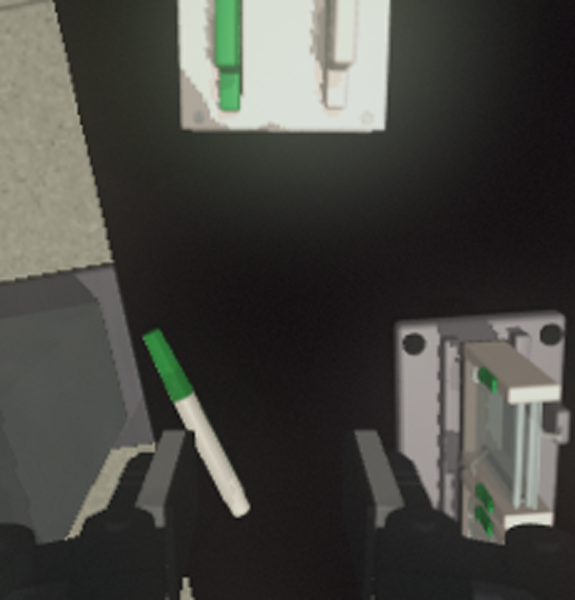

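The crop shows the green comb upright and aligned with the tool: tab columns are about 236–245, tab near edge at row 86, and bar ends at y ≈ 350 and 421. The white comb is to its right. The tab is at about (450,386), yaw -0.167, and the top view agrees. I'll grasp with the fingers partly open to clear the white comb.

Emit:
play_rows(deltas=[42,-6,40,0,0,0,0.4,85,-12,80,0,0,0,0.4,127,-17,120,0,0,0,0.4,127,-17,150,0,0,0,0.4,127,-17,180,0,0,0,0.4,127,-17,206,0,0,0,0.4,127,-17,206,0,0,0,0.4,127,-17,206,0,0,0,0.4])

```text
clock: 4.75
eef_pos: [452.5, 383.9, 55.3]
tool_rot: [3.14, -0.001, 1.399]
force: [-0.5, 0.3, 0.7]
width: 34.0
gripper_force: 0.0
```

Emit:
play_rows(deltas=[0,0,0,0,0,0,0,0,0,0,0,0,0,0,0,0,0,0,0,0,0,0,0,0,0,0,0,0])

```text
clock: 5.25
eef_pos: [450.9, 385.0, 55.5]
tool_rot: [3.141, -0.001, 1.401]
force: [-2.4, -0.4, 6.4]
width: 9.3
gripper_force: 60.6
```

Emit:
play_rows(deltas=[0,0,-15,0,0,0,0,0,0,-40,0,0,0,0,0,0,-80,0,0,0,0,0,0,-120,0,0,0,0,0,0,-120,0,0,0,0,0,0,-120,0,0,0,0])

```text
clock: 6.0
eef_pos: [451.0, 384.0, 174.4]
tool_rot: [3.141, 0.0, 1.401]
force: [-0.4, -0.8, 0.1]
width: 9.2
gripper_force: 59.9
```

Run:
```python
from h import *
s=read_state();print(s['clock'],s['eef_pos'],s['tool_rot'],s['width'],s['force'],s['torque'])
w=np.ascontiguousarray(get_image('wrist')[:,:,::-1]);sc=get_image('scene')[:,:,::-1];tp=get_image('top')[:,:,::-1]
C=np.zeros((600,800,3),np.uint8);C[:384,:512]=w
C[384:,:300]=cv2.resize(sc[170:278,170:320],None,fx=2,fy=2);C[384:,310:610]=cv2.resize(tp[160:268,190:340],None,fx=2,fy=2)
cv2.imwrite('pics/g1.png',C)
```

```text
6.0 [451.01619622 383.97235449 174.40397995] [3.14118363e+00 4.56604628e-04 1.40055951e+00] 9.18013555853414 [-0.39026544 -0.76373732  0.06759876] [-0.01480321 -0.01059076  0.00514559]
```

View pics/g1.png

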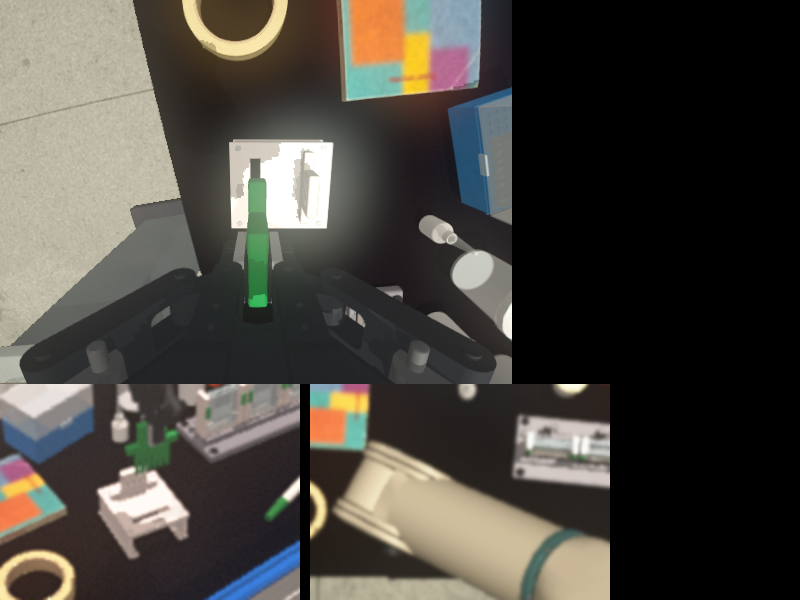

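The comb is in hand and upright. The rack holds only the white comb, and the green bar's far end is at (257,180). I'll check the comb's offset along its width in the hand.

Run:
```python
from h import *
s=read_state();t=s['eef_pos'];y=s['tool_rot'][2];im=cv2.imread('pics/g1.png')
hsv=cv2.cvtColor(im,cv2.COLOR_BGR2HSV);g=cv2.inRange(hsv,(45,90,40),(85,255,255))[:384,:512]
n,l,st,c=cv2.connectedComponentsWithStats(g)
print([s_.tolist() for s_ in st if s_[4]>50])
for r in range(176,216,3): 
    q=np.where(g[r,230:290])[0]+230
    if len(q): print(r,q.min(),q.max(),end='; ')
ex=np.array([np.cos(y),np.sin(y)]);ey=np.array([np.sin(y),-np.cos(y)])
for px,z in (((257.5,179),177),((257.5,211),207)):
    p=onz('wrist',[px],z)[0];d=p[:2]-t[:2];print(px,d@ex,d@ey)
# deltas to bay2
for b,name in (((549.1,-8.6),'b2'),((564.8,158.4),'b0')):
    d=np.array(b)-t[:2];print(name,d@ex,d@ey,'az',-( -0.093+np.pi/2-y))
```

```text
[[0, 0, 512, 384, 194488], [348, 68, 39, 30, 589], [247, 234, 21, 74, 1482]]
(257.5, 179) 40.12473181047272 1.4897903055773258
(257.5, 211) 32.680346930267966 1.5108078892654866
b2 -370.05988142740244 163.57408378936 az -0.07694269433747047
b0 -202.81033039450168 150.80389666100788 az -0.07694269433747047
```

Emit:
play_rows(deltas=[-20,9,-15,0,0,0,0,-65,29,-25,0,0,0,0,-115,50,-25,0,0,-0.02,0,-165,72,-25,0,0,-0.04,0,-215,94,-25,0,0,-0.06,0,-265,116,-25,0,0,-0.077,0,-315,138,-25,0,0,-0.077,0,-355,156,-25,0,0,-0.077,0,-371.5,163,-20,0,0,-0.077,0,-371.5,163,0,0,0,-0.077,0])

```text
clock: 7.4
eef_pos: [549.4, -10.4, 173.9]
tool_rot: [3.141, -0.0, 1.475]
force: [-0.1, 0.4, -0.5]
width: 9.1
gripper_force: 59.8
```

Emit:
play_rows(deltas=[0,0,0,0,0,0,0,0,0,0,0,0,0,0,0,0,0,0,0,0,0])

```text
clock: 7.78
eef_pos: [549.1, -8.3, 174.9]
tool_rot: [3.141, -0.0, 1.479]
force: [-0.1, -0.1, -0.2]
width: 9.1
gripper_force: 59.8
```

Run:
```python
from h import *
import pickle
s=read_state();t=s['eef_pos'];print(s['clock'],t,s['tool_rot'],s['width'],s['force'],s['torque'])
w=np.ascontiguousarray(get_image('wrist')[:,:,::-1]);sc=get_image('scene')[:,:,::-1]
cv2.imwrite('pics/i0w.png',w);cv2.imwrite('pics/i0s.png',sc);pickle.dump(camera_info('wrist'),open('i0.pkl','wb'))
C=np.zeros((560,800,3),np.uint8);C[:,:400]=cv2.resize(w[120:330,180:330],(400,560),interpolation=2);C[:400,400:]=cv2.resize(sc[130:210,250:330],(400,400),interpolation=2)
cv2.imwrite('pics/i0.png',C)
```

```text
7.775 [549.11448852  -8.3238956  174.90071068] [ 3.14057811e+00 -3.50669246e-04  1.47912049e+00] 9.13068589797371 [-0.10077141 -0.14743036 -0.19710349] [ 0.01864295 -0.0011861   0.01689395]
```

View pics/i0.png

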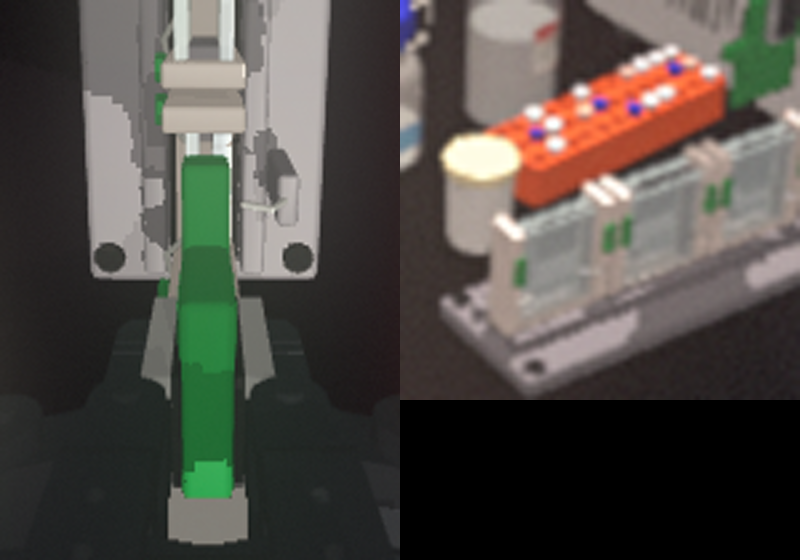

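The bar is in line with the right-hand bay's gap. I'll descend gently.

Emit:
play_rows(deltas=[0,0,15,0,0,0,0,0,0,28,0,0,0,0,0,0,32,0,0,0,0,0,0,34,0,0,0,0,0,0,35,0,0,0,0])

```text
clock: 8.5
eef_pos: [548.9, -9.2, 139.3]
tool_rot: [3.141, -0.0, 1.478]
force: [0.2, 0.6, -0.8]
width: 9.3
gripper_force: 59.8
```

Emit:
play_rows(deltas=[0,0,1,0,0,0,0,0,0,2,0,0,0,0,0,0,3,0,0,0,0])

```text
clock: 8.88
eef_pos: [548.8, -9.2, 136.4]
tool_rot: [3.141, 0.0, 1.478]
force: [1.0, 0.4, 0.1]
width: 9.1
gripper_force: 59.8
```

Emit:
play_rows(deltas=[0,0,1,0,0,0,0,0,0,2,0,0,0,0,0,0,2,0,0,0,0])

```text
clock: 9.25
eef_pos: [548.7, -9.2, 134.2]
tool_rot: [-3.141, 0.0, 1.478]
force: [-0.7, -0.4, 0.1]
width: 9.3
gripper_force: 59.8
```

Emit:
play_rows(deltas=[0,0,1,0,0,0,0,0,0,2,0,0,0,0,0,0,3,0,0,0,0,0,0,3,0,0,0,0])

```text
clock: 9.75
eef_pos: [548.9, -9.2, 131.2]
tool_rot: [3.141, -0.0, 1.478]
force: [0.4, 0.6, -0.1]
width: 9.3
gripper_force: 59.8
```

Emit:
play_rows(deltas=[0,0,1,0,0,0,0,0,0,2,0,0,0,0,0,0,3,0,0,0,0])

```text
clock: 10.12
eef_pos: [548.9, -9.1, 128.7]
tool_rot: [3.141, 0.0, 1.478]
force: [-0.9, 0.5, 5.3]
width: 9.3
gripper_force: 60.6
```

Emit:
play_rows(deltas=[0,0,1,0,0,0,0,0,0,2,0,0,0,0,0,0,3,0,0,0,0])

```text
clock: 10.5
eef_pos: [548.6, -9.0, 126.1]
tool_rot: [3.141, 0.0, 1.478]
force: [-2.1, 0.1, 10.0]
width: 8.9
gripper_force: 61.0
```

Drag starts about 19 mm above home, as it should in the matching cassette. The slight -x side force means I'm a bit too close to the rear plate, so I'll shift a little before going on.

Emit:
play_rows(deltas=[0,-0.5,0,0,0,0,0,0,-0.5,0,0,0,0,0])

```text
clock: 10.75
eef_pos: [548.6, -9.0, 126.0]
tool_rot: [3.141, 0.0, 1.478]
force: [0.3, -0.2, 5.9]
width: 9.4
gripper_force: 60.7
```

Emit:
play_rows(deltas=[0,0,1,0,0,0,0,0,0,2,0,0,0,0])

```text
clock: 11.0
eef_pos: [548.5, -9.0, 124.1]
tool_rot: [3.141, 0.0, 1.478]
force: [-0.4, 0.8, 7.6]
width: 9.2
gripper_force: 60.7
```

Emit:
play_rows(deltas=[0,0,1,0,0,0,0,0,0,2,0,0,0,0,0,0,3,0,0,0,0,0,0,4,0,0,0,0])

```text
clock: 11.5
eef_pos: [548.4, -8.9, 120.0]
tool_rot: [3.141, -0.0, 1.478]
force: [-1.4, 0.6, 6.9]
width: 9.0
gripper_force: 60.8
```

Emit:
play_rows(deltas=[0,0,1,0,0,0,0,0,0,2,0,0,0,0,0,0,3,0,0,0,0,0,0,4,0,0,0,0])

```text
clock: 12.0
eef_pos: [548.4, -8.8, 116.0]
tool_rot: [3.141, -0.0, 1.478]
force: [-0.9, -0.3, 7.8]
width: 9.2
gripper_force: 60.9
```

Steady drag of 7–8 N confirms the matching cassette, with about 6.5 mm to go.

Emit:
play_rows(deltas=[0,-0.3,1,0,0,0,0,0,-0.3,2,0,0,0,0,0,-0.3,3,0,0,0,0,0,-0.3,4,0,0,0,0])

```text
clock: 12.5
eef_pos: [548.3, -8.8, 112.1]
tool_rot: [3.141, -0.0, 1.478]
force: [-1.1, 0.1, 7.5]
width: 9.3
gripper_force: 60.9
```

Emit:
play_rows(deltas=[0,0,0.7,0,0,0,0,0,0,1.2,0,0,0,0])

```text
clock: 12.75
eef_pos: [548.3, -8.8, 110.9]
tool_rot: [3.141, -0.0, 1.478]
force: [-2.2, 0.3, 7.3]
width: 9.1
gripper_force: 61.0
```

Emit:
play_rows(deltas=[0,0,0.4,0,0,0,0,0,0,0.8,0,0,0,0])

```text
clock: 13.0
eef_pos: [548.3, -8.9, 110.1]
tool_rot: [3.141, -0.0, 1.478]
force: [-1.6, 0.5, 7.3]
width: 9.3
gripper_force: 61.0
```

Emit:
play_rows(deltas=[0,0,0.3,0,0,0,0,0,0,0.6,0,0,0,0])

```text
clock: 13.25
eef_pos: [548.3, -8.9, 109.5]
tool_rot: [3.141, -0.0, 1.478]
force: [-0.8, 0.0, 8.8]
width: 8.9
gripper_force: 61.2
```

Emit:
play_rows(deltas=[0,0,0.3,0,0,0,0,0,0,0.6,0,0,0,0])

```text
clock: 13.5
eef_pos: [548.3, -8.9, 109.4]
tool_rot: [3.14, 0.0, 1.478]
force: [-4.0, -0.0, 15.1]
width: 8.9
gripper_force: 61.8
```

The bar has landed: the force rises at 109.4, where 109.5 was expected. I'll ease off, release and retreat upward.

Emit:
play_rows(deltas=[0,0,-0.3,0,0,0,0,0,0,-0.3,0,0,0,0.4,0,0,-0.3,0,0,0,0.4,0,0,-0.3,0,0,0,0.4])

```text
clock: 14.0
eef_pos: [547.8, -9.2, 108.1]
tool_rot: [-3.141, 0.0, 1.478]
force: [-0.1, 0.8, -0.1]
width: 34.3
gripper_force: 0.0
```

Emit:
play_rows(deltas=[0,0,-15,0,0,0,0.4,0,0,-50,0,0,0,0.4,0,0,-90,0,0,0,0.4,0,0,-120,0,0,0,0.4,-50,0,-130,0,0,0,0.4,-90,0,-130,0,0,0,0.4,-90,0,-130,0,0,0,0.4])

```text
clock: 14.88
eef_pos: [539.1, -103.2, 239.1]
tool_rot: [3.141, 0.002, 1.471]
force: [-1.0, 0.2, -0.9]
width: 34.4
gripper_force: 0.0
```

Run:
```python
from h import *
s=read_state();t=s['eef_pos'];print(s['clock'],t,s['tool_rot'],s['width'],s['force'])
w=np.ascontiguousarray(get_image('wrist')[:,:,::-1]);sc=get_image('scene')[:,:,::-1];tp=get_image('top')[:,:,::-1]
C=np.zeros((600,800,3),np.uint8);C[:,:400]=cv2.resize(w[60:285,180:330],(400,600),interpolation=2);C[:400,400:]=cv2.resize(sc[130:210,270:350],(400,400),interpolation=2)
cv2.imwrite('pics/f.png',C)
```

```text
14.875 [ 539.05496442 -103.17650461  239.12931984] [3.14117202e+00 2.44202373e-03 1.47114775e+00] 34.4395659798879 [-0.95038515  0.23203147 -0.91619996]
```

View pics/f.png

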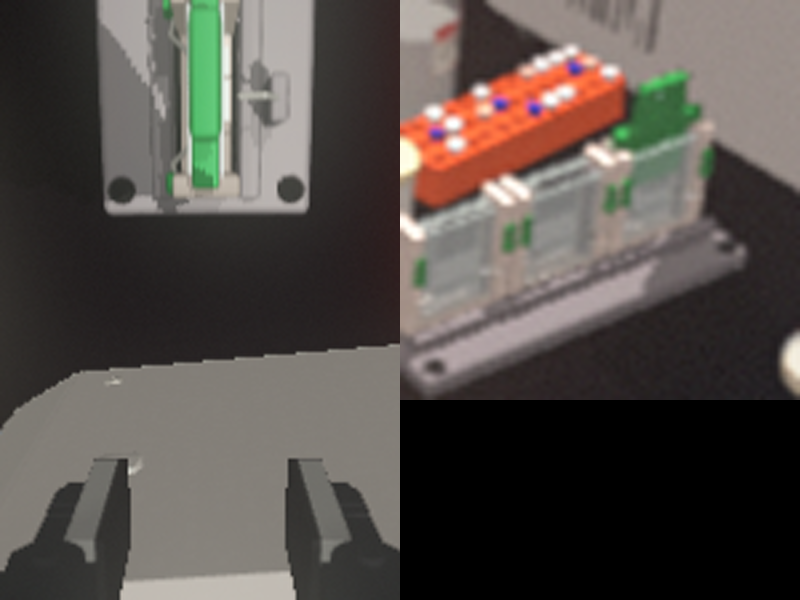

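The picture shows the comb upright in the right bay, with its bar across both rails and nothing else disturbed.

```bash
python3 -c "
from cell import *
print(finish_job())"
```

```text
the job is handed in; nothing more can be done
None
```

The green comb is home in the right-hand bay (bay2), upright with its bar on both rails, and the job is handed in. It dragged at 7–8 N most of the way down (10 N briefly at entry, 15 N as the bar landed); I chose that bay first from the gap sizes in the picture and did not feel the other two.

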